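# Close up the tea chest

## Robot

A 7-joint arm with a two-finger parallel gripper is mounted at the origin on the work surface. World frame = base frame: x ahead of the robot, y to its left, z up, the work surface at z = 0. Lengths are in m, angles in rad, forces in N, time in s.
With the tool pointing down it reaches from about 0.425 to 0.8 m from the base axis. Payload 8.3 kg.
Tool frame: the origin (TCP) lies midway between the tips of the shut fingers; the grasp point (between the pads) lies 19 mm behind it; z points along the fingers, y is the line along which they close (so a half turn about z gives the same grasp; the last joint's range is limited). The gripper opens to 85 mm and grips with 20 to 120 N. Pads are 22 mm wide; open, the fingers measure 114 mm over their backs; the gripper's body (76 mm by 85 mm) begins 54 mm behind the grasp point. The pads swing forward as they close: fully open they stand 13 mm farther back than shut.
Start: joints at [-1.307, 0.383, 0.016, 1.37, -0.006, 1.388, -0.046], TCP at [0.201, 0.592, 0.231] pointing down, gripper open.
Joint ranges: [-2.95, 2.95], [-0.25, 2.06], [-1.52, 1.56], [0.18, 2.33], [-1.44, 4.58], [0.02, 2.06], [-3.01, 3.01]. Speed limits (rad/s): [2.39, 2.39, 3.01, 3.01, 3.14, 3.14, 3.14].

## Interface

Orientations are given as a unit quaternion [x, y, z, w].
In Python, from station import monitor, optics, order gives the robot as it stands.
- The arm moves only by the tool send_rows, never from a script. Its argument "targets" is a list of rows, each an object with "fingers": the opening, from 0 (shut) to 1 (fully open); "delta_pos": the shift along the tool's x, y, z in cm, a list of three; "yaw": the turn about the tool's z in degrees. A call has 1 to 8 rows; each row is the pose to reach, as a shift and turn from the pose commanded when the call began, along the tool's axes at that moment; what a row does not reach only later rows make up. A row lasts 1/12 s, in which the tool goes at most 41.7 mm and 7.16 degrees, less where a joint would pass 70% of its speed; a pose out of reach is approached as far as the arm can. A call with a gripper value outside its range is refused whole. The fingers move at their own pace and stop on an object; "force" is the grip in N (left out, the last holds). Time passes only in rows, so rows that repeat a pose let the fingers close. It gives the time, the measured TCP pose, the force, the opening and the grip force at its end, in the units of the state.
- monitor.read_state(): the state, without advancing time (a new reading comes with each control period).
- optics.grab_frame(name): name is "side" or "top" or "wrist"; returns a dict with "color" (420x560x3 uint8, red, green, blue), "range_z" (420x560 float32, m along the optical axis (not along the pixel's ray), 0 where there is no reading), "camera_matrix" (3x3 intrinsics, pixels), "k1" (the pictures are not rectified: a ray, as slopes to the right and down, at radius r is drawn at 1 + k1 r^2 times it, then the intrinsics apply), "xyz" and "rotation" of the camera in the world. Camera axes: x right, y down, z forward; pixel columns grow to the right and rows downward; lengths in m; the calibration is good to about 2 mm. A picture is of the moment at which its call begins.
- order.finish_job(): hands the job in; it is judged then, once.
The state is a dict: "clock": time; "joint_positions": joint angles; "joint_velocities": joint speeds; "effort": joint torques, N m; "tool_pos": TCP position; "orientation": TCP orientation; "contact_force": force on the tool from outside, world axes, zero at the start; "torque": the same for the moment, N m; "grip_width": finger opening in m; "grip_force": force on a finger pad.
Only numpy, scipy, OpenCV 4.12 (cv2) and the standard library are available. Lean on these libraries where they do the work, as an engineer would, in place of code of your own. Each camera call takes 0.05 s, during which the arm holds its last target. There are 200 camera calls.

## Task

The wooden tea chest on the kitchen counter has been left open. Using the fingertips, gently push its lid down shut and push both of its drawers fully home, without slamming them. Leave the chest standing where it is, and do not lift, shift or knock over it or anything else on the counter.

Things in the scene. Friction and masses are not known exactly. Their poses are not given: they have to be found in the camera images.
- chest: Loose wooden tea chest, about 3.5 kg, 300 mm wide (y), 119 high with the lid shut; two drawers under a shallow lidded tray. Origin on the counter, mid-width, 80 mm behind the face of the shut drawer fronts; x runs from fronts (robot side) to back, y to the left seen from the robot. Carcass x -68 to +80 mm, 110 high. Turned up to 18 degrees either way. Stays put under pushes up to about 20 N.
- drawer_left (a joint): opening of the left (chest +y) drawer in m: 0 = shut against its stop, growing as it slides out towards the robot along the chest's -x; starts 0.03 to 0.07 open, travel 0.095. It slides with about 1.5 N of friction and stays where it is left.
- drawer_right (a joint): the same for the right (chest -y) drawer
- drawer_left_front (a point): Point on the outer face of the left drawer's flat front, mid-width, 68 mm above the counter. The front is 141 mm wide, 12 thick, 8 to 86 mm above the counter, and 12 mm proud of the carcass when shut. Its centre is 72.5 mm from the chest's middle. A knob (18 mm dia., 18 out) sits below, 22 to 40 mm above the counter, mid-width. Axes as the chest's.
- drawer_right_front (a point): the same point on the right drawer's front (145 mm to the right of the left one)
- lid (a joint): lid angle in rad: 0 = shut flat, growing as the lid rises; starts 0.5 to 0.95. A stiff hinge (0.5 N m of friction) holds it at any angle; about 2 to 4 N on its free edge moves it.
- lid_hinge (a point): hinge axis of the lid, mid-width: 80 mm behind the chest's origin and 110.5 mm above the counter; the axis runs along the chest's y. The lid's underside passes through it. Axes turn with the lid: -x points to the free edge, z is the outward normal of its upper face.
- lid_edge (a point): middle of the lid's free (robot side) edge, on the upper face. The lid is a plain board 148 mm from hinge to free edge, 300 mm wide, 8 mm thick, 0.35 kg. Axes as lid_hinge.
- shaker: white salt shaker, 38 mm dia., 62 high, standing in front of the chest about midway between the drawers; origin at its foot. Bystander.
- mug: white mug, 80 mm dia., 90 high, standing by the right end of the chest; origin at its foot. Bystander.
- jar: amber glass jar with steel cap, 64 mm dia., 110 high, standing by the left end of the chest; origin at its foot. Bystander.
- bowl: blue bowl, 120 mm dia., 50 high, off to one side; origin at its foot. Bystander.
- tin: tin can, 72 mm dia., 100 high, off to one side; origin at its foot. Bystander.
- spatula: spatula lying off to the right; origin under its middle. Bystander.
- plate: white saucer, 140 mm dia., 18 high, off to one side; origin at its foot. Bystander.

How it is judged:
At the end, for the whole second after the job is handed in: Both drawers are within 4 mm of fully shut and the lid within 0.035 rad (about 5 mm at its edge); the chest stands level within 20 mm of where it was, at rest; everything else is within 30 mm of its start and upright (value of joint each of drawer_left, drawer_right below 0.004 m and value of joint lid below 0.035 rad and distance of chest from where it was at the start of the episode below 0.02 m and angle between chest's own z axis and vertical below 0.03 rad and linear speed of chest below 0.02 m/s and distance of each of shaker, mug, jar, bowl, tin, spatula, plate from where it was at the start of the episode below 0.03 m and angle between each of shaker, mug, jar, bowl, tin, plate's own z axis and vertical below 0.2 rad); the robot touches nothing.
It fails at once if the chest was lifted, tipped or shoved more than 20 mm (height (world z) of chest above 0.012 m or angle between chest's own z axis and vertical above 0.1 rad or distance of chest from where it was at the start of the episode above 0.02 m).
It fails at once if a drawer was slammed (faster than 0.6 m/s) (velocity of joint any of drawer_left, drawer_right below -0.6 m/s).
It fails at once if the lid was slammed (faster than 5 rad/s) (velocity of joint lid below -5 rad/s).
It fails at once if the arm or gripper body, not the fingers, pressed on the chest, its lid or drawers (over 8 N) (contact force between the arm and chest above 8 N).
It fails at once if another thing was lifted, shifted more than 30 mm or knocked over (distance of any of shaker, mug, jar, bowl, tin, spatula, plate from where it was at the start of the episode above 0.03 m or angle between any of shaker, mug, jar, bowl, tin, plate's own z axis and vertical above 0.35 rad).
It also fails if it takes over 54 s, if anything falls off the work surface, if the arm or the gripper's body presses on something with over 40 N, if the wrist force passes 120 N, or if a joint passes its speed limit or range.

## Working session

There is one attempt and no reset: what is moved stays moved. The work goes in short steps, Python scripts to look and compute and a tool call to move; the robot and the scene stay as the last step left them, time stands still between calls to the robot, and variables do not carry over. Pictures are saved under pics/ and viewed, at most 10 in all, crops included, and the job is handed in when it is done.

Besides the shell and the picture viewer there is one more tool, called after "Call:" in YAML: its name, and indented under it one key for each argument. send_rows: Moves the arm, as the interface text tells. Its arguments: {"type":"object","properties":{"targets":{"type":"array"},"force":{"type":"number"}},"required":["targets"]}

```bash
mkdir -p pics; cat > h.py <<'E'
import numpy as np, cv2
from station import monitor, optics, order
def cloud(f):
    K=np.array(f["camera_matrix"]);h,w=f["range_z"].shape
    u,v=np.meshgrid(np.arange(w),np.arange(h))
    p=np.stack([u,v],-1).reshape(-1,1,2).astype(np.float64)
    n=cv2.undistortPoints(p,K,np.array([f["k1"],0,0,0.])).reshape(h,w,2)
    z=f["range_z"][...,None]
    c=np.concatenate([n*z,z],-1)
    return c@np.array(f["rotation"]).T+np.array(f["xyz"])
def save(f,n): cv2.imwrite(f"pics/{n}.png",f["color"][...,::-1])
E
python3 - <<'E'
from h import *
for n in("top","side"):
    f=optics.grab_frame(n);save(f,n+"0");np.savez(n+"0.npz",P=cloud(f),C=f["color"],z=f["range_z"])
    print(n,f["xyz"],f["rotation"],f["k1"],(f["range_z"]>0).mean())
s=monitor.read_state();print(s["clock"],s["tool_pos"],s["orientation"],s["grip_width"])
E
```

```text
Traceback (most recent call last):
  File "h.py", line 10, in cloud
    return c@np.array(f["rotation"]).T+np.array(f["xyz"])
           ~^~~~~~~~~~~~~~~~~~~~~~~~~~
ValueError: matmul: Input operand 1 has a mismatch in its core dimension 0, with gufunc signature (n?,k),(k,m?)->(n?,m?) (size 4 is different from 3)
```

View pics/top0.png

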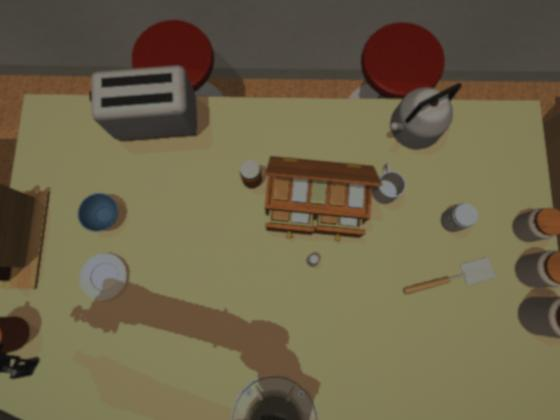

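The top view shows the open chest around (320,200), the shaker at (314,259), the jar at (250,173) and the mug at (391,186). The camera rotation is a quaternion, so I'll fix the helper.

```bash
sed -i 's/np.array(f\["rotation"\]).T/Rotation.from_quat(f["rotation"]).as_matrix().T/; 1a from scipy.spatial.transform import Rotation' h.py
python3 - <<'E'
from h import *
for n in("top","side"):
    f=optics.grab_frame(n);save(f,n+"0");np.savez(n+"0.npz",P=cloud(f),C=f["color"],z=f["range_z"])
    print(n,f["xyz"],f["rotation"],f["k1"],(f["range_z"]>0).mean())
    P=cloud(f)
    if n=="top":
        for c,r in((314,259),(250,173),(391,186),(290,227),(340,235),(320,167),(320,172),(320,210),(200,300)): print(c,r,P[r,c].round(3))
s=monitor.read_state();print(s["clock"],s["tool_pos"],s["orientation"],s["grip_width"])
E
```

```text
top [ 0.34738178 -0.01043211  1.20412404] [ 0.70968502 -0.69747436  0.066495   -0.0738587 ] 0.009192716112899766 0.9960246598639456
314 259 [ 0.446 -0.108  0.059]
250 173 [0.685 0.08  0.111]
391 186 [ 0.682 -0.353  0.005]
290 227 [ 0.534 -0.037  0.085]
340 235 [ 0.523 -0.189  0.022]
320 167 [ 0.689 -0.116  0.165]
320 172 [ 0.663 -0.112  0.201]
320 210 [ 0.58  -0.121  0.107]
200 300 [ 0.323  0.227 -0.006]
side [ 0.03378739 -0.6607493   1.11043411] [ 0.88112718 -0.32320465  0.11311627 -0.32612629] 0.023797927387878826 0.9959991496598639
0.15 [0.20042847 0.59157036 0.23049575] [ 1.62612940e-01  9.86689636e-01 -7.60591444e-04 -1.26908303e-04] 0.08515134333485128
```

View pics/side0.png

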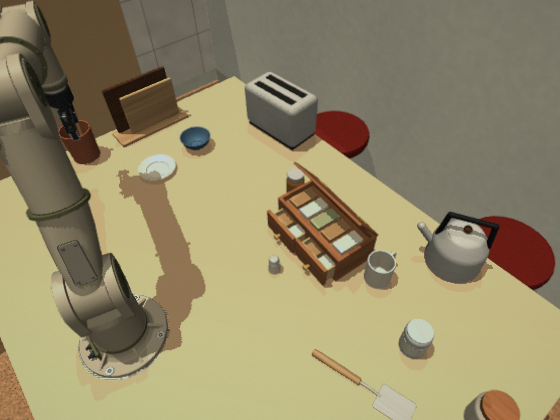

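```bash
python3 - <<'E'
from h import *
for n in("top","side"):
    d=np.load(n+"0.npz");P=d["P"].copy();
    t=P[(abs(P[...,0]-.35)<.05)&(abs(P[...,1])<.5)&(abs(P[...,2])<.03)];print(n,"table z",np.median(t[:,2]))
    P[...,2]-=np.median(t[:,2])
    roi=(P[...,0]>.46)&(P[...,0]<.78)&(P[...,1]>-.32)&(P[...,1]<.045)
    C=d["C"].astype(int);wood=(C[...,0]>C[...,2]*1.6)
    L=P[roi&(P[...,2]>.14)]
    c=np.median(L,0);U,S,V=np.linalg.svd(L-c,full_matrices=False)
    print("lid",len(L),c.round(3),"axis",V[0].round(3),"normal",V[2].round(3),S.round(3))
    y=V[0][:2];y=y*np.sign(y[1])/np.hypot(*y);yaw=np.arctan2(-y[0],y[1]);print("yaw",np.degrees(yaw))
    x=np.array([y[1],-y[0]])
    Q=P[roi&(P[...,2]>.02)];q=Q[:,:2]@np.stack([x,y],1)
    e=(Q[:,2]>.19);print("lid ends y",np.percentile(q[Q[:,2]>.17,1],[1,99]), "lid top z",Q[:,2].max())
    for lo in np.arange(.02,.22,.01):
        m=(Q[:,2]>lo)&(Q[:,2]<=lo+.01)
        if m.sum()>3: print(f"z{lo:.2f} n{m.sum()} xmin/max",np.percentile(q[m,0],[2,50,98]).round(3))
    m=(Q[:,2]>.075)&(Q[:,2]<.095)
    ymid=np.percentile(q[Q[:,2]>.17,1],[1,99]).mean()
    for s in(-1,1):
        k=m&((q[:,1]-ymid)*s>.02); xs=q[k,0];k2=k&(q[:,0]<xs.min()+.02)
        print("drawer",s,"front x",np.percentile(q[k2,0],[2,10,50,90]).round(3),"y",np.percentile(q[k2,1],[2,98]).round(3),k2.sum())
E
```

```text
top table z -0.000580051232340506
lid 1885 [ 0.664 -0.12   0.199] axis [-0.088 -0.996  0.004] normal [ 0.786 -0.067  0.614] [3.744 1.613 0.077]
yaw -5.039233052714124
lid ends y [-0.20754293  0.08453378] lid top z 0.23632980928659597
z0.02 n104 xmin/max [0.53  0.561 0.692]
z0.03 n199 xmin/max [0.514 0.537 0.68 ]
z0.04 n490 xmin/max [0.53  0.574 0.667]
z0.05 n318 xmin/max [0.53  0.57  0.681]
z0.06 n319 xmin/max [0.53  0.555 0.672]
z0.07 n94 xmin/max [0.53  0.537 0.721]
z0.08 n1124 xmin/max [0.531 0.6   0.68 ]
z0.09 n686 xmin/max [0.58  0.611 0.68 ]
z0.10 n2065 xmin/max [0.581 0.637 0.676]
z0.11 n261 xmin/max [0.58  0.591 0.734]
z0.12 n139 xmin/max [0.723 0.727 0.732]
z0.13 n149 xmin/max [0.715 0.72  0.724]
z0.14 n160 xmin/max [0.708 0.712 0.716]
z0.15 n140 xmin/max [0.7   0.704 0.708]
z0.16 n172 xmin/max [0.693 0.697 0.701]
z0.17 n147 xmin/max [0.685 0.689 0.694]
z0.18 n170 xmin/max [0.678 0.682 0.686]
z0.19 n173 xmin/max [0.67  0.675 0.679]
z0.20 n180 xmin/max [0.663 0.667 0.672]
z0.21 n184 xmin/max [0.655 0.66  0.663]
drawer -1 front x [0.537 0.537 0.542 0.547] y [-0.202 -0.084] 197
[... 523 characters left out ...]
531 0.549 0.719]
z0.08 n1024 xmin/max [0.532 0.607 0.719]
z0.09 n1004 xmin/max [0.579 0.649 0.72 ]
z0.10 n2037 xmin/max [0.579 0.646 0.717]
z0.11 n240 xmin/max [0.579 0.593 0.732]
z0.12 n29 xmin/max [0.717 0.726 0.732]
z0.13 n33 xmin/max [0.708 0.72  0.725]
z0.14 n38 xmin/max [0.705 0.713 0.717]
z0.15 n28 xmin/max [0.693 0.704 0.709]
z0.16 n33 xmin/max [0.691 0.696 0.701]
z0.17 n28 xmin/max [0.68  0.689 0.694]
z0.18 n36 xmin/max [0.672 0.681 0.686]
z0.19 n34 xmin/max [0.665 0.674 0.679]
z0.20 n31 xmin/max [0.66  0.666 0.67 ]
z0.21 n39 xmin/max [0.648 0.659 0.664]
drawer -1 front x [0.534 0.535 0.539 0.545] y [-0.215 -0.1  ] 190
drawer 1 front x [0.53  0.531 0.535 0.542] y [-0.055  0.069] 166
```

Chest yaw is about -5°. In the rotated frame the shut fronts are at X≈0.568, with the left drawer at 0.530 and the right at 0.536. The lid is at about 0.91 rad. I'll do the lid first.

Call:
send_rows:
  targets:
    - {"fingers": 0,"delta_pos": [0,0,-4],"yaw": 0}
    - {"fingers": 0,"delta_pos": [0,0,-7],"yaw": -7}
    - {"fingers": 0,"delta_pos": [-3,-2.4,-7],"yaw": -13.7}
    - {"fingers": 0,"delta_pos": [-6,-4.8,-7],"yaw": -13.7}
    - {"fingers": 0,"delta_pos": [-9,-7.2,-7],"yaw": -13.7}
    - {"fingers": 0,"delta_pos": [-12,-9.6,-7],"yaw": -13.7}
    - {"fingers": 0,"delta_pos": [-15,-12,-7],"yaw": -13.7}
    - {"fingers": 0,"delta_pos": [-18,-14.4,-7],"yaw": -13.7}
  force: 40

```text
clock: 0.82
tool_pos: [0.3254, 0.3959, 0.3011]
orientation: [0.044, 0.999, -0.0, -0.0]
contact_force: [1.3, 0.4, 0.4]
grip_width: -0.0002
grip_force: 0.0
```

Call:
send_rows:
  targets:
    - {"fingers": 0,"delta_pos": [-2.5,-3.2,0],"yaw": 0}
    - {"fingers": 0,"delta_pos": [-5,-6.4,0],"yaw": 0}
    - {"fingers": 0,"delta_pos": [-7.5,-9.7,0],"yaw": 0}
    - {"fingers": 0,"delta_pos": [-10,-12.9,0],"yaw": 0}
    - {"fingers": 0,"delta_pos": [-12.5,-16.1,0],"yaw": 0}
    - {"fingers": 0,"delta_pos": [-15,-19.4,0],"yaw": 0}
    - {"fingers": 0,"delta_pos": [-17.5,-22.6,0],"yaw": 0}
    - {"fingers": 0,"delta_pos": [-20,-25.8,0],"yaw": 0}

```text
clock: 1.48
tool_pos: [0.502, 0.1213, 0.3013]
orientation: [0.044, 0.999, 0.0, 0.0]
contact_force: [0.8, 1.0, 0.5]
grip_width: 0.0001
grip_force: 0.0
```

Call:
send_rows:
  targets:
    - {"fingers": 0,"delta_pos": [-2.5,-3.2,0],"yaw": 0}
    - {"fingers": 0,"delta_pos": [-5,-6.4,0],"yaw": 0}
    - {"fingers": 0,"delta_pos": [-7.5,-9.7,0],"yaw": 0}
    - {"fingers": 0,"delta_pos": [-10,-12.9,0],"yaw": 0}
    - {"fingers": 0,"delta_pos": [-12.5,-16.1,0],"yaw": 0}
    - {"fingers": 0,"delta_pos": [-15,-19.4,0],"yaw": 0}
    - {"fingers": 0,"delta_pos": [-17.6,-22.7,0],"yaw": 0}
    - {"fingers": 0,"delta_pos": [-17.6,-22.7,0],"yaw": 0}

```text
clock: 2.15
tool_pos: [0.6573, -0.1276, 0.2975]
orientation: [0.049, 0.999, -0.003, -0.003]
contact_force: [-0.5, -1.2, -1.1]
grip_width: 0.0002
grip_force: 0.0
```

```bash
python3 - <<'E'
from h import *
s=monitor.read_state();print(s["clock"],s["tool_pos"],s["orientation"],s["contact_force"])
f=optics.grab_frame("side");save(f,"side1")
E
```

```text
2.15 [ 0.65731486 -0.1275972   0.29749941] [ 0.04868667  0.99880675 -0.00281147 -0.00260205] [-0.51147487 -1.23899506 -1.13441949]
```

View pics/side1.png

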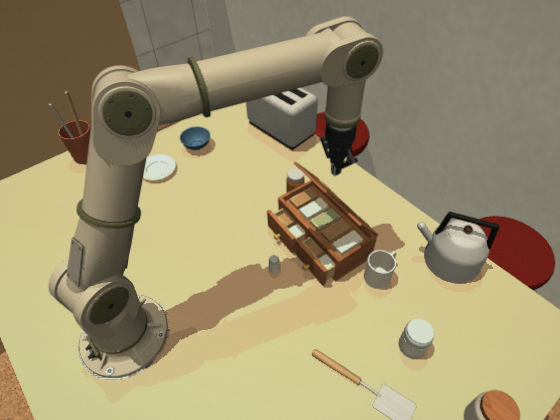

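The fingertips are at (338,172), above and behind the lid edge. Next I'll descend and follow the lid's arc.

Call:
send_rows:
  targets:
    - {"fingers": 0,"delta_pos": [0,0,2.5],"yaw": 0}
    - {"fingers": 0,"delta_pos": [0,0,5],"yaw": 0}
    - {"fingers": 0,"delta_pos": [0,0,7],"yaw": 0}
    - {"fingers": 0,"delta_pos": [0.1,0,8],"yaw": 0}
    - {"fingers": 0,"delta_pos": [0.6,0,8.8],"yaw": 0}
    - {"fingers": 0,"delta_pos": [1.2,0,9.4],"yaw": 0}
    - {"fingers": 0,"delta_pos": [2,0,10],"yaw": 0}
    - {"fingers": 0,"delta_pos": [2,0,10],"yaw": 0}

```text
clock: 2.87
tool_pos: [0.6362, -0.1154, 0.2013]
orientation: [0.043, 0.999, 0.0, -0.0]
contact_force: [-0.4, -0.6, 0.1]
grip_width: -0.0002
grip_force: 0.0
```

```bash
python3 - <<'E'
from h import *
f=optics.grab_frame("side");save(f,"side2")
s=monitor.read_state();print(s["clock"],s["tool_pos"],s["contact_force"])
E
```

```text
2.9167 [ 0.63663419 -0.11555838  0.20178481] [ 1.05181202 -1.12791488  1.41493074]
```

View pics/side2.png

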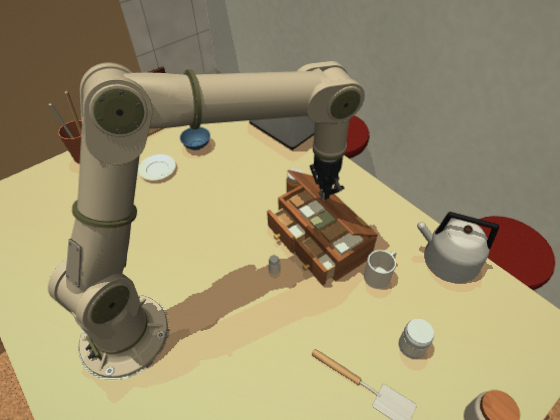

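The lid's left corner moved from (297,165) to (288,172), so the lid is following the tips. I'll continue along the arc.

Call:
send_rows:
  targets:
    - {"fingers": 0,"delta_pos": [0.9,0,1.1],"yaw": 0}
    - {"fingers": 0,"delta_pos": [1.6,0,2.1],"yaw": 0}
    - {"fingers": 0,"delta_pos": [2.2,0,3.2],"yaw": 0}
    - {"fingers": 0,"delta_pos": [2.8,0,4.4],"yaw": 0}
    - {"fingers": 0,"delta_pos": [3.1,0,5.4],"yaw": 0}
    - {"fingers": 0,"delta_pos": [3.3,0,6.4],"yaw": 0}
    - {"fingers": 0,"delta_pos": [3.5,0,7.1],"yaw": 0}
    - {"fingers": 0,"delta_pos": [3.5,0,7.6],"yaw": 0}

```text
clock: 3.58
tool_pos: [0.602, -0.1132, 0.1246]
orientation: [0.044, 0.999, 0.0, -0.0]
contact_force: [-1.4, 0.4, 2.1]
grip_width: 0.0001
grip_force: 1.1
```

Call:
send_rows:
  targets:
    - {"fingers": 0,"delta_pos": [0,0,0.3],"yaw": 0}
    - {"fingers": 0,"delta_pos": [0,0,0.5],"yaw": 0}
    - {"fingers": 0,"delta_pos": [0,0,0.6],"yaw": 0}
    - {"fingers": 0,"delta_pos": [0,0,0.6],"yaw": 0}

```text
clock: 3.92
tool_pos: [0.6023, -0.1135, 0.1192]
orientation: [0.044, 0.999, -0.0, -0.0]
contact_force: [1.0, 0.2, -0.1]
grip_width: -0.0006
grip_force: 0.0
```

Call:
send_rows:
  targets:
    - {"fingers": 0,"delta_pos": [0,0,0.1],"yaw": 0}
    - {"fingers": 0,"delta_pos": [0,0,0.2],"yaw": 0}
    - {"fingers": 0,"delta_pos": [0,0,0.2],"yaw": 0}

```text
clock: 4.17
tool_pos: [0.6025, -0.1137, 0.1187]
orientation: [0.044, 0.999, 0.0, 0.001]
contact_force: [-5.1, 1.1, 9.6]
grip_width: -0.0001
grip_force: 4.7
```

The lid is shut: contact held with about 10 N at z=0.119. Next is the left drawer.

Call:
send_rows:
  targets:
    - {"fingers": 0,"delta_pos": [0,0,-2.5],"yaw": 0}
    - {"fingers": 0,"delta_pos": [3,2,-2.5],"yaw": 0}
    - {"fingers": 0,"delta_pos": [6,4,-2.5],"yaw": 0}
    - {"fingers": 0,"delta_pos": [9,6,-2.5],"yaw": 0}
    - {"fingers": 0,"delta_pos": [11.5,7.2,-2.5],"yaw": 0}
    - {"fingers": 0,"delta_pos": [11.5,7.2,-2.5],"yaw": 0}

```text
clock: 4.67
tool_pos: [0.4901, -0.0283, 0.1418]
orientation: [0.042, 0.999, 0.001, -0.001]
contact_force: [0.5, -1.1, -0.2]
grip_width: 0.0002
grip_force: 0.0
```

```bash
python3 - <<'E'
from h import *
f=optics.grab_frame("side");save(f,"side3")
s=monitor.read_state();print(s["clock"],s["tool_pos"],s["contact_force"])
P=cloud(f);y=np.array([.0872,.9962]);x=np.array([.9962,-.0872])
q=np.stack([P[...,:2]@x,P[...,:2]@y,P[...,2]],-1)
for a,b in((.03,.07),(-.03,.0),(-.10,-.065),(-.19,-.15)):
    m=(q[...,1]>a)&(q[...,1]<b)&(q[...,0]>.5)&(q[...,0]<.75)
    k=m&(q[...,2]>.06)&(q[...,2]<.083);l=m&(q[...,2]>.1)
    print(a,"front",np.percentile(q[k][:,0],[3,10,30]).round(4) if k.sum() else 0,"lid z",np.percentile(q[l][:,2],[10,50,90]).round(4),"lid x0",np.percentile(q[l][:,0],[1]))
E
```

```text
4.7167 [ 0.4923259  -0.029736    0.14246024] [0.749451   0.45677415 0.06148268]
0.03 front [0.5304 0.5312 0.5317] lid z [0.1142 0.1176 0.5427] lid x0 [0.50121937]
-0.03 front [0.5303 0.5308 0.5315] lid z [0.115  0.1193 0.4292] lid x0 [0.50044137]
-0.1 front [0.537  0.5377 0.5388] lid z [0.1143 0.1172 0.1197] lid x0 [0.58090239]
-0.19 front [0.5374 0.5377 0.5384] lid z [0.1147 0.1175 0.1201] lid x0 [0.58102294]
```

View pics/side3.png

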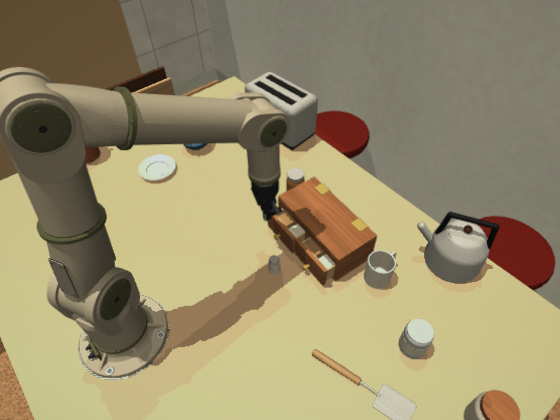

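The lid is flat and shut at (325,220), and the tip is beside the left front at (270,213). I'll go down and push the left drawer slowly.

Call:
send_rows:
  targets:
    - {"fingers": 0,"delta_pos": [0,0,3],"yaw": 0}
    - {"fingers": 0,"delta_pos": [0,0,6],"yaw": 0}
    - {"fingers": 0,"delta_pos": [0,0,8.1],"yaw": 0}
    - {"fingers": 0,"delta_pos": [0,0,8.1],"yaw": 0}
    - {"fingers": 0,"delta_pos": [-1,0,8.1],"yaw": 0}
    - {"fingers": 0,"delta_pos": [-1.8,0,8.1],"yaw": 0}
    - {"fingers": 0,"delta_pos": [-2.4,0,8.1],"yaw": 0}
    - {"fingers": 0,"delta_pos": [-3,0,8.1],"yaw": 0}

```text
clock: 5.38
tool_pos: [0.525, -0.0347, 0.0623]
orientation: [0.044, 0.999, -0.0, 0.001]
contact_force: [-1.9, -0.6, 1.3]
grip_width: 0.0001
grip_force: 0.9
```

Call:
send_rows:
  targets:
    - {"fingers": 0,"delta_pos": [-0.6,0,0],"yaw": 0}
    - {"fingers": 0,"delta_pos": [-1.2,0,0],"yaw": 0}
    - {"fingers": 0,"delta_pos": [-1.8,0,0],"yaw": 0}
    - {"fingers": 0,"delta_pos": [-2.3,0,0],"yaw": 0}
    - {"fingers": 0,"delta_pos": [-2.6,0,0],"yaw": 0}
    - {"fingers": 0,"delta_pos": [-2.8,0,0],"yaw": 0}
    - {"fingers": 0,"delta_pos": [-2.8,0,0],"yaw": 0}

```text
clock: 5.97
tool_pos: [0.5522, -0.0368, 0.0613]
orientation: [0.044, 0.999, -0.0, 0.0]
contact_force: [0.0, 0.8, 0.1]
grip_width: 0.0002
grip_force: 0.0
```

Call:
send_rows:
  targets:
    - {"fingers": 0,"delta_pos": [-0.1,0,0],"yaw": 0}
    - {"fingers": 0,"delta_pos": [-0.2,0,0],"yaw": 0}
    - {"fingers": 0,"delta_pos": [-0.3,0,0],"yaw": 0}
    - {"fingers": 0,"delta_pos": [-0.3,0,0],"yaw": 0}

```text
clock: 6.3
tool_pos: [0.5546, -0.037, 0.0612]
orientation: [0.044, 0.999, -0.0, -0.0]
contact_force: [-1.9, -0.7, 0.1]
grip_width: 0.0001
grip_force: 0.5
```

Call:
send_rows:
  targets:
    - {"fingers": 0,"delta_pos": [-0.1,0,0],"yaw": 0}
    - {"fingers": 0,"delta_pos": [-0.2,0,0],"yaw": 0}
    - {"fingers": 0,"delta_pos": [-0.2,0,0],"yaw": 0}

```text
clock: 6.55
tool_pos: [0.5567, -0.0372, 0.0612]
orientation: [0.044, 0.999, -0.0, -0.0]
contact_force: [-0.6, -0.2, -0.3]
grip_width: -0.0002
grip_force: 0.4
```

Call:
send_rows:
  targets:
    - {"fingers": 0,"delta_pos": [-0.1,0,0],"yaw": 0}
    - {"fingers": 0,"delta_pos": [-0.2,0,0],"yaw": 0}
    - {"fingers": 0,"delta_pos": [-0.2,0,0],"yaw": 0}

```text
clock: 6.8
tool_pos: [0.5569, -0.0372, 0.061]
orientation: [0.044, 0.999, 0.0, -0.002]
contact_force: [-9.8, 0.7, 7.0]
grip_width: 0.0002
grip_force: 4.9
```

The left drawer is stopped firmly at about 10 N. I'll retreat, rise, cross over and do the right drawer.

Call:
send_rows:
  targets:
    - {"fingers": 0,"delta_pos": [3,0,0],"yaw": 0}
    - {"fingers": 0,"delta_pos": [5.8,0,0],"yaw": 0}
    - {"fingers": 0,"delta_pos": [5.8,0,-4],"yaw": 0}
    - {"fingers": 0,"delta_pos": [5.8,0,-7],"yaw": 0}
    - {"fingers": 0,"delta_pos": [5.8,-4,-7],"yaw": 0}
    - {"fingers": 0,"delta_pos": [5.8,-8,-7],"yaw": 0}
    - {"fingers": 0,"delta_pos": [5.8,-12,-7],"yaw": 0}
    - {"fingers": 0,"delta_pos": [5.8,-14.5,-7],"yaw": 0}

```text
clock: 7.47
tool_pos: [0.4877, -0.1812, 0.1323]
orientation: [0.045, 0.999, -0.001, 0.001]
contact_force: [-0.4, -1.4, -0.3]
grip_width: 0.0001
grip_force: 0.0
```

Call:
send_rows:
  targets:
    - {"fingers": 0,"delta_pos": [0,0,0],"yaw": 0}
    - {"fingers": 0,"delta_pos": [0,0,3.5],"yaw": 0}
    - {"fingers": 0,"delta_pos": [0,0,7],"yaw": 0}
    - {"fingers": 0,"delta_pos": [0,0,7],"yaw": 0}
    - {"fingers": 0,"delta_pos": [-1,0,7],"yaw": 0}
    - {"fingers": 0,"delta_pos": [-1.8,0,7],"yaw": 0}
    - {"fingers": 0,"delta_pos": [-2.4,0,7],"yaw": 0}
    - {"fingers": 0,"delta_pos": [-3,0,7],"yaw": 0}

```text
clock: 8.13
tool_pos: [0.5193, -0.1793, 0.0626]
orientation: [0.044, 0.999, -0.0, 0.001]
contact_force: [-1.6, 1.0, 1.1]
grip_width: 0.0001
grip_force: 0.9
```

Call:
send_rows:
  targets:
    - {"fingers": 0,"delta_pos": [-0.6,0,0],"yaw": 0}
    - {"fingers": 0,"delta_pos": [-1.2,0,0],"yaw": 0}
    - {"fingers": 0,"delta_pos": [-1.7,0,0],"yaw": 0}
    - {"fingers": 0,"delta_pos": [-2.1,0,0],"yaw": 0}
    - {"fingers": 0,"delta_pos": [-2.3,0,0],"yaw": 0}
    - {"fingers": 0,"delta_pos": [-2.4,0,0],"yaw": 0}
    - {"fingers": 0,"delta_pos": [-2.4,0,0],"yaw": 0}

```text
clock: 8.72
tool_pos: [0.5422, -0.1816, 0.0612]
orientation: [0.044, 0.999, -0.0, 0.0]
contact_force: [0.1, -1.3, 0.2]
grip_width: 0.0001
grip_force: 0.0
```

Call:
send_rows:
  targets:
    - {"fingers": 0,"delta_pos": [-0.1,0,0],"yaw": 0}
    - {"fingers": 0,"delta_pos": [-0.2,0,0],"yaw": 0}
    - {"fingers": 0,"delta_pos": [-0.3,0,0],"yaw": 0}
    - {"fingers": 0,"delta_pos": [-0.3,0,0],"yaw": 0}

```text
clock: 9.05
tool_pos: [0.5446, -0.1818, 0.0612]
orientation: [0.044, 0.999, 0.0, -0.0]
contact_force: [-2.6, 0.2, 0.6]
grip_width: 0.0004
grip_force: 1.3
```

Call:
send_rows:
  targets:
    - {"fingers": 0,"delta_pos": [-0.1,0,0],"yaw": 0}
    - {"fingers": 0,"delta_pos": [-0.2,0,0],"yaw": 0}
    - {"fingers": 0,"delta_pos": [-0.2,0,0],"yaw": 0}

```text
clock: 9.3
tool_pos: [0.5446, -0.1818, 0.0609]
orientation: [0.044, 0.999, 0.001, -0.002]
contact_force: [-10.9, 3.1, 8.1]
grip_width: -0.0003
grip_force: 5.8
```

The right drawer has met its stop. I'll back off and check.

Call:
send_rows:
  targets:
    - {"fingers": 0,"delta_pos": [3,0,0],"yaw": 0}
    - {"fingers": 0,"delta_pos": [5.8,0,0],"yaw": 0}
    - {"fingers": 0,"delta_pos": [5.8,0,-4],"yaw": 0}
    - {"fingers": 0,"delta_pos": [5.8,0,-8],"yaw": 0}
    - {"fingers": 0,"delta_pos": [5.8,0,-12],"yaw": 0}
    - {"fingers": 0,"delta_pos": [5.8,0,-15],"yaw": 0}
    - {"fingers": 0,"delta_pos": [5.8,0,-15],"yaw": 0}

```text
clock: 9.88
tool_pos: [0.4925, -0.1782, 0.2184]
orientation: [0.044, 0.999, -0.001, 0.006]
contact_force: [1.0, -0.1, 0.4]
grip_width: -0.0007
grip_force: 0.0
```

```bash
python3 - <<'E'
from h import *
f=optics.grab_frame("side");save(f,"side4")
s=monitor.read_state();print(s["clock"],s["tool_pos"],s["contact_force"])
P=cloud(f);y=np.array([.0872,.9962]);x=np.array([.9962,-.0872])
q=np.stack([P[...,:2]@x,P[...,:2]@y,P[...,2]],-1)
for a,b in((.03,.07),(-.03,.0),(-.10,-.065),(-.19,-.15)):
    m=(q[...,1]>a)&(q[...,1]<b)&(q[...,0]>.5)&(q[...,0]<.75)
    k=m&(q[...,2]>.05)&(q[...,2]<.083);l=m&(q[...,2]>.1)&(q[...,2]<.15)
    print(a,"front",np.percentile(q[k][:,0],[3,10,30]).round(4),"lid z",np.percentile(q[l][:,2],[10,50,90]).round(4),"lid x0",np.percentile(q[l][:,0],[1]))
E
```

```text
9.9333 [ 0.49151984 -0.17760144  0.21525873] [-0.04815948 -0.79651447 -0.95529721]
0.03 front [0.5678 0.5682 0.569 ] lid z [0.1034 0.1158 0.1187] lid x0 [0.57943811]
-0.03 front [0.5676 0.5685 0.5693] lid z [0.1143 0.117  0.1199] lid x0 [0.64644249]
-0.1 front [0.5689 0.5692 0.5696] lid z [0.1146 0.1173 0.1198] lid x0 [0.58137038]
-0.19 front [0.5687 0.5691 0.5696] lid z [0.1148 0.1175 0.1202] lid x0 [0.58112748]
```

View pics/side4.png

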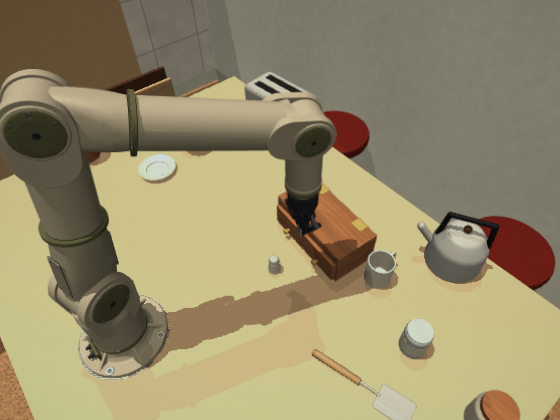

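The lid is flat, both fronts are flush at X≈0.568–0.569 (12 mm proud of the carcass) and the shaker at (274,264) is undisturbed. The arm is clear, so I'll hand in.

```bash
python3 -c "
from station import order
print(order.finish_job())"
```

```text
the job is handed in; nothing more can be done
None
```

I shut the lid and pushed both drawers fully home, and the last camera check showed the chest still in place, the shaker undisturbed and the arm clear; I handed the job in at about 10 s of the 54 s limit, and no verdict was returned.

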